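# Open the dial lock of the sample case and present its shackle

## Robot

A 6-joint arm with a two-finger parallel gripper is mounted at the origin on a cart in front of the work surface, level with it; the furniture and walls round the work are solid. World frame = base frame: x ahead of the robot, y to its left, z up, the work surface at z = 0. Lengths are in m, angles in rad, forces in N, time in s.
With the tool pointing down it reaches from about 0.3 to 0.775 m from the base axis. Payload 14.6 kg.
Tool frame: the origin (TCP) lies at the very end of the fingers, on their centre line; the grasp point (between the pads) lies 19 mm behind it; z points along the fingers, y is the line along which they close (so a half turn about z gives the same grasp; the last joint's range is limited). The gripper opens to 94 mm and grips with 3 to 60 N. Pads are 16 mm wide; open, the fingers measure 119 mm over their backs; the gripper's body (75 mm by 177 mm) begins 78 mm behind the grasp point.
Start: joints at [1.166, 0.3, 1.521, -0, 1.321, -0.067], TCP at [0.182, 0.519, 0.205] pointing down, gripper open.
Joint ranges: [-3.03, 3.03], [-0.79, 2.21], [0.23, 2.52], [-1.04, 4.18], [0, 3.07], [-2.55, 2.55]. Speed limits (rad/s): [2.22, 2.22, 2.57, 3.14, 3.14, 3.14].

## Interface

Orientations are given as [roll, pitch, yaw] about the fixed x, y, z axes, in that order (R = Rz(yaw) Ry(pitch) Rx(roll)).
In Python, from station import * gives the robot as it stands.
- The arm moves only by the tool jog_arm, never from a script. Its argument "rows" is a list of rows, each a list of 3 entries, a list of its own where there are three numbers: the shift along the tool's x, y, z in m, then the turn about the tool's z in degrees, then the finger opening in m, from 0 to 0.094. A call has 1 to 12 rows; each row shifts and turns the commanded pose from where the row before left it, along the tool's axes as they then stand; what a row does not reach is not made up. A row lasts 1/12 s, in which the tool goes at most 41.7 mm and 7.16 degrees, less where a joint would pass 70% of its speed; a pose out of reach is approached as far as the arm can. A call is refused whole if a number of a shift passes 0.0417 or a number of a turn 7.16, either way. A call with a gripper value outside its range is refused whole. The fingers move at their own pace and stop on an object; "squeeze" is the grip in N (left out, the last holds). Time passes only in rows, so rows that do not move let the fingers close. It gives the time, the measured TCP pose, the force, the opening and the grip force at its end, in the units of the state.
- get_obs(): the state, without advancing time (a new reading comes with each control period).
- camera(name): name is "scene" or "top" or "wrist"; returns a dict with "image" (420x560x3 uint8, red, green, blue), "range_z" (420x560 float32, m along the optical axis (not along the pixel's ray), 0 where there is no reading), "K" (3x3 intrinsics, pixels), "k1" (the pictures are not rectified: a ray, as slopes to the right and down, at radius r is drawn at 1 + k1 r^2 times it, then the intrinsics apply), "world_from_camera" (4x4, takes a point from camera to world coordinates); the wrist camera has in their place "T_tool_cam" (4x4, takes a point from camera to tool coordinates, whose origin is the TCP and whose axes are the flange's). Camera axes: x right, y up, looking along -z (the intrinsics and any distortion apply to the point x, -y, -z); pixel columns grow to the right and rows downward; lengths in m; the calibration is good to about 2 mm. A picture is of the moment at which its call begins: read the wrist's pose just before it.
- hand_in(): hands the job in; it is judged then, once.
Trained networks look in a picture, given as the dict that the camera call returned (one of the last four; its "shot" number tells which), for a name from the list of things; names that differ only in an ending like _2 or _b are one class to them, and where a whole thing is asked for, a point or a joint stands for the part that bears it (a point fixed in the world has none). Each returns a list of dicts, best first, with "p" (0 to 1); they miss things now and then, are a little off and sometimes report something else, mostly with a low value. They report only what shows in the picture. A call takes as long as a camera call.
- search_frame(label, picture): "at" ([column, row] as shares, 0 to 1, of the picture: columns of its width, rows of its height, amid what is visible of it).
- spot_point(label, picture): "at" ([column, row] as shares, 0 to 1, of the picture: columns of its width, rows of its height: a listed point, or the origin of a listed thing).
The state is a dict: "time_s": time; "qpos": joint angles; "joint_vel": joint speeds; "tau": joint torques, N m; "ee_pos": TCP position; "eef_rot": TCP orientation; "force": force on the tool from outside, world axes, zero at the start; "moment": the same for the moment, N m; "grip_width": finger opening in m; "grip_force": force on a finger pad.
Only numpy, scipy, OpenCV 4.12 (cv2) and the standard library are available. Lean on these libraries where they do the work, as an engineer would, in place of code of your own. Each camera call takes 0.05 s, during which the arm holds its last target. There are 200 camera calls.

## Task

The grey sample case on the desk is locked by a removable U-shaped steel shackle beside a click dial. Turn the dial through its clicks until its pointed nose rests in the notch at the large index mark (the one nearest the shackle), then pull the shackle straight up out of the lock without forcing it, leaving the dial on the mark. Finish still holding the shackle up over the case, legs down, with its feet a hand's breadth (about 10 cm) above the lock block; do not let go of it, and leave the phone, pen, label pad and pump bottle where they are.

Things in the scene. Friction and masses are not known exactly. Their poses are not given: they have to be found in the camera images.
- case: Grey plastic carry case, fixed to the desk, 180 (x) x 230 (y) x 80 mm (z). Origin: centre of its underside, z up, yaw varies. On its flat lid: the dial, axis 40 mm toward -y, and the lock block, 40 mm toward +y. A carry handle stands 19 mm out of the -x side, below the lid; a flat steel strap, 34 mm wide, runs from the lock block over the +y edge.
- lock_top (a point): Middle of the top of the lock, between the shackle's legs, 92 mm above the desk; axes as the case's. The lock is a steel block, 72 (x) x 43 (y) mm, standing 12 mm above the lid, with two keyhole slots for the shackle's legs, 20 mm to either side in x.
- index (a point): The large index mark: a raised bar 5 mm wide, 14 mm long, 4 mm high on the lid, pointing from the dial to the lock, this point in its middle on its top, 41 mm from the dial's axis. 17 small marks, one per click, complete the circle round the dial.
- dial (a joint): Dial angle (rad), + = anticlockwise from above, 0 = nose at the index mark. Range -0.75 to 1.75, starts 0.6 to 1.5: turn it clockwise; past 0 it locks again. It snaps into a notch every 0.349 rad (20 degrees, one exactly at 0), about 0.1 N m a click. The shackle, while down, does not hinder it. Only in notch 0 (within 0.1 rad) is the shackle free; else it is blocked after about 6 mm of lift.
- dial_grip (a point): On the dial's vertical axis, 116 mm above the desk, the height to grip; turns with the dial, its y axis points along the nose. Black disc 62 mm across, top 89.5 mm above the desk, with an upright bar grip 14 mm thick, reaching 23 mm behind the axis and 24 mm ahead, top 127 mm above the desk; one end is a pointed nose, the other is square. Pinch it across the 14 mm from above.
- shackle: Loose U of round steel bar 9 mm thick, about 110 g; legs 40 mm apart (centres, along its x), 103 mm tall; each foot has a tongue 3 mm thick reaching 22 mm toward -y. Origin: midway between the undersides of the feet, z up along the legs. Starts seated in the lock, origin 46 mm above the desk, axes parallel to the case's; after 46 mm of lift its feet leave the lock block.
- shackle_top (a point): Middle of the shackle's crossbar (20 mm straight, along the shackle's x), on the bar's centre line, 98.5 mm above the shackle's origin: 144.5 mm above the desk when seated. Pinch it across its 9 mm thickness (along the shackle's y) from above.
- pump_bottle: White pump bottle, 70x100x234 mm, origin under its centre; bystander at the back left of the case.
- phone_desk: Phone lying flat, 161x76x10 mm, origin under its centre; bystander.
- gel_pen: Pen, 156 mm long, lying in front of the case, origin under its centre; bystander.
- barcode_pad: White label pad, 115x60x14 mm, lying at the left side of the case, origin under its centre; bystander.

How it is judged:
By the outcome, as a careful person would: the job done as asked, in the order asked, and still so for the second after the job is handed in, while the arm keeps its last pose, push and grip.
It also fails if it takes over 38 s, if anything falls off the work surface, if the arm or the gripper's body presses on something with over 40 N, if the wrist force passes 120 N, or if a joint passes its speed limit or range.

## Working session

There is one attempt and no reset: what is moved stays moved. The work goes in short steps, Python scripts to look and compute and a tool call to move; the robot and the scene stay as the last step left them, time stands still between calls to the robot, and variables do not carry over. Pictures are saved under pics/ and viewed, at most 10 in all, crops included, and the job is handed in when it is done.

Besides the shell and the picture viewer there is one more tool, called after "Emit:" by a JSON object that holds its "name" and its "arguments", one argument or row to a line. jog_arm: Moves the arm, as the interface text tells. Its arguments: {"type":"object","properties":{"rows":{"type":"array","items":{"type":"array"}},"squeeze":{"type":"number"}},"required":["rows"]}

```bash
mkdir -p pics; cat > h.py <<'E'
from station import *
import numpy as np, cv2
from scipy.spatial.transform import Rotation as Ro
def pose(o):
    T=np.eye(4);T[:3,:3]=Ro.from_euler('xyz',o['eef_rot']).as_matrix();T[:3,3]=o['ee_pos'];return T
def shot(name):
    o=get_obs();c=camera(name)
    c['T']=c['world_from_camera'] if 'world_from_camera' in c else pose(o)@c['T_tool_cam']
    return c
def ray(c,at):
    u=at[0]*560;v=at[1]*420;K=c['K']
    d=np.array([(u-K[0,2])/K[0,0],(v-K[1,2])/K[1,1]]);s=d.copy()
    for _ in range(20): s=d/(1+c['k1']*(s@s))
    return c['T'][:3,3],c['T'][:3,:3]@np.array([s[0],-s[1],-1])
def depth(c,at):
    u=int(at[0]*560);v=int(at[1]*420);p,d=ray(c,at)
    return p+d*np.median(c['range_z'][max(v-1,0):v+2,max(u-1,0):u+2])
def atz(c,at,z):
    p,d=ray(c,at);return p+d*(z-p[2])/d[2]
def tri(rs):
    A=0;b=0
    for p,d in rs:
        d=d/np.linalg.norm(d);M=np.eye(3)-np.outer(d,d);A=A+M;b=b+M@p
    x=np.linalg.solve(A,b);return x,[np.linalg.norm(np.cross(x-p,d/np.linalg.norm(d))) for p,d in rs]
def save(c,n): cv2.imwrite('pics/'+n,c['image'][:,:,::-1])
E
python3 - <<'E'
from h import *
np.set_printoptions(precision=3,suppress=True)
o=get_obs();print(o['ee_pos'],o['eef_rot'],o['time_s'])
C={n:shot(n) for n in('scene','top')}
for n,c in C.items(): save(c,n+'0.png')
for l in['lock_top','index','dial_grip','shackle_top','shackle','case']:
    rs=[]
    for n,c in C.items():
        r=spot_point(l,c)
        for q in r[:2]: print(l,n,np.round(q['p'],2),np.array(q['at'])*[560,420],depth(c,q['at']))
        if r: rs.append(ray(c,r[0]['at']))
    if len(rs)==2: print('  tri',*tri(rs))
E
```

```text
[0.182 0.519 0.205] [-3.14  -0.     2.804] 0.0
lock_top scene 0.88 [355.88  236.082] [0.573 0.079 0.091]
lock_top top 0.78 [359.688 198.282] [0.56  0.087 0.145]
  tri [0.569 0.078 0.095] [np.float64(0.0009592971422785629), np.float64(0.0009592971422785535)]
index top 0.85 [371.    200.592] [0.565 0.049 0.078]
dial_grip scene 0.85 [381.696 249.69 ] [0.541 0.014 0.126]
dial_grip scene 0.45 [163.184 233.1  ] [0.429 0.458 0.009]
dial_grip top 0.65 [391.776 203.91 ] [0.548 0.011 0.124]
dial_grip top 0.65 [366.296 206.892] [0.549 0.063 0.088]
  tri [0.547 0.013 0.122] [np.float64(0.0031392364430260183), np.float64(0.0031392364430260526)]
shackle_top scene 0.79 [354.816 217.602] [0.567 0.083 0.146]
shackle_top top 0.63 [360.192 192.612] [0.573 0.086 0.146]
  tri [0.574 0.085 0.14 ] [np.float64(0.00046845452487549), np.float64(0.00046845452487551353)]
shackle scene 0.72 [163.8  232.68] [0.431 0.457 0.01 ]
shackle scene 0.65 [254.408 185.514] [0.625 0.354 0.043]
shackle top 0.65 [353.304 200.298] [0.565 0.094 0.091]
  tri [0.394 0.191 0.327] [np.float64(0.1406794814887869), np.float64(0.14067948148878684)]
case scene 0.59 [362.992 278.88 ] [0.499 0.025 0.079]
case top 0.57 [366.912 208.32 ] [0.545 0.062 0.09 ]
  tri [ 0.559  0.046 -0.005] [np.float64(0.0011004890422532522), np.float64(0.0011004890422533268)]
```

View pics/scene0.png

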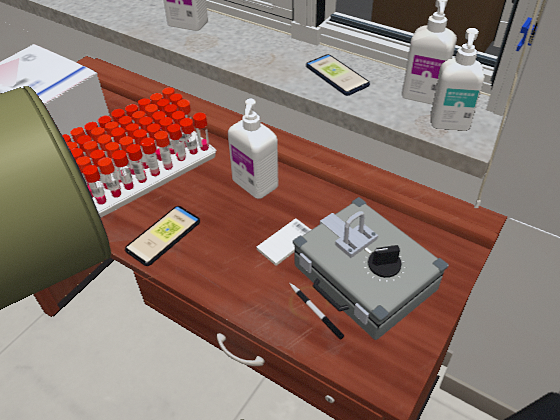

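View pics/top0.png

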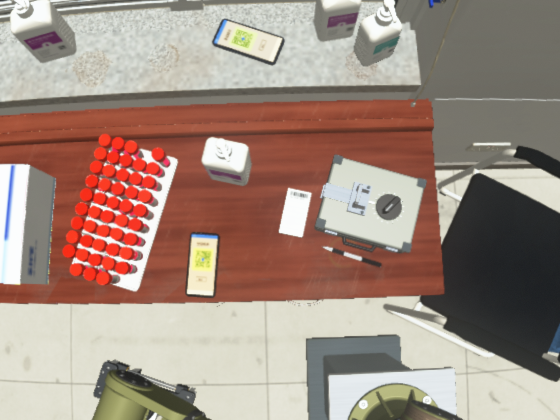

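Scene shows the case at (370,265) with shackle (355,228) and dial (383,260). Top shows the dial at (388,207) and shackle at (360,197). Moving over the case.

Emit:
{"name": "jog_arm", "arguments": {
  "rows": [
    [[-0.031,-0.021,-0.008],0,0.094],
    [[-0.031,-0.021,-0.008],0,0.094],
    [[-0.031,-0.021,-0.008],0,0.094],
    [[-0.031,-0.021,-0.008],0,0.094],
    [[-0.031,-0.021,-0.008],0,0.094],
    [[-0.031,-0.021,-0.008],0,0.094],
    [[-0.031,-0.021,-0.008],0,0.094],
    [[-0.031,-0.021,-0.008],0,0.094],
    [[-0.031,-0.021,-0.008],0,0.094],
    [[-0.031,-0.021,-0.008],0,0.094],
    [[-0.031,-0.021,-0.008],0,0.094],
    [[-0.031,-0.021,-0.008],0,0.094]
  ]
}}

```text
time_s: 1.7
ee_pos: [0.4505, 0.1561, 0.3021]
eef_rot: [3.141, 0.0, 2.804]
force: [1.0, 0.6, 0.3]
grip_width: 0.0941
grip_force: 0.0
```

```bash
cat > look.py <<'E'
from h import *
import sys
np.set_printoptions(precision=4,suppress=True)
o=get_obs();print(o['ee_pos'],o['eef_rot'],o['time_s'],o['qpos'])
c=shot('wrist');save(c,sys.argv[1]);print(c['T_tool_cam'])
for l in['lock_top','index','dial_grip','shackle_top']:
    for q in spot_point(l,c)[:2]: print(l,np.round(q['p'],2),np.array(q['at'])*[560,420],depth(c,q['at']),atz(c,q['at'],{'lock_top':.092,'index':.084,'dial_grip':.116,'shackle_top':.1445}[l]))
E
python3 look.py w1.png
```

```text
[0.4505 0.1561 0.3021] [3.1412 0.0005 2.8038] 1.7 [ 0.2567  0.0745  1.565   0.      1.5016 -0.9762]
[[-0.0008  0.9692  0.2462  0.0711]
 [ 1.      0.0004  0.0016 -0.0005]
 [ 0.0014  0.2462 -0.9692 -0.1791]
 [ 0.      0.      0.      1.    ]]
index 0.86 [241.528 285.012] [0.5625 0.0511 0.0839] [0.5624 0.0511 0.084 ]
dial_grip 0.92 [205.296 297.99 ] [0.5442 0.0133 0.1282] [0.5497 0.0076 0.116 ]
shackle_top 0.74 [263.872 306.18 ] [0.5693 0.088  0.1495] [0.5721 0.0866 0.1445]
```

View pics/w1.png

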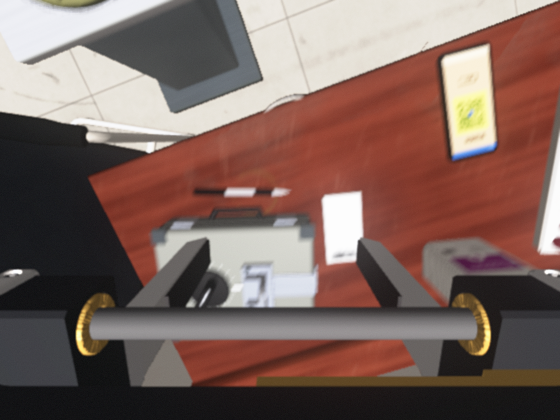

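Wrist view: dial at (210,290) near the left finger, shackle at (258,285), nose apparently up-right. Move closer so the dial is unobstructed.

Emit:
{"name": "jog_arm", "arguments": {
  "rows": [
    [[-0.028,-0.026,0],0,0.094],
    [[-0.028,-0.026,0],0,0.094],
    [[-0.028,-0.026,0],0,0.094],
    [[-0.028,-0.026,0.01],0,0.094],
    [[0,0,0],0,0.094]
  ]
}}

```text
time_s: 2.37
ee_pos: [0.5219, 0.0195, 0.2892]
eef_rot: [-3.14, -0.002, 2.802]
force: [-0.9, -0.6, -0.5]
grip_width: 0.0939
grip_force: 0.0
```

```bash
python3 look.py w2.png
```

```text
[0.5219 0.0195 0.2892] [-3.14   -0.0023  2.8018] 2.3667 [-0.0324  0.1878  1.4666 -0.0008  1.4899 -1.2634]
[[-0.0008  0.9692  0.2462  0.0711]
 [ 1.      0.0004  0.0015 -0.0005]
 [ 0.0014  0.2462 -0.9692 -0.1791]
 [ 0.      0.      0.      1.    ]]
lock_top 0.66 [344.288 214.62 ] [0.5739 0.0845 0.0924] [0.574  0.0845 0.092 ]
lock_top 0.23 [415.128 158.886] [0.5519 0.2202 0.0096] [0.5346 0.1883 0.092 ]
index 0.61 [313.32  212.814] [0.5606 0.0473 0.0833] [0.5604 0.0473 0.084 ]
index 0.29 [306.488 199.794] [0.5414 0.0443 0.0801] [0.5406 0.0443 0.084 ]
dial_grip 0.64 [283.304 224.616] [0.5505 0.0084 0.1272] [0.5536 0.0073 0.116 ]
shackle_top 0.98 [354.312 225.204] [0.5717 0.0854 0.1484] [0.5731 0.0859 0.1445]
shackle_top 0.48 [280.224 221.592] [0.5457 0.0063 0.1274] [0.5411 0.0081 0.1445]
```

View pics/w2.png

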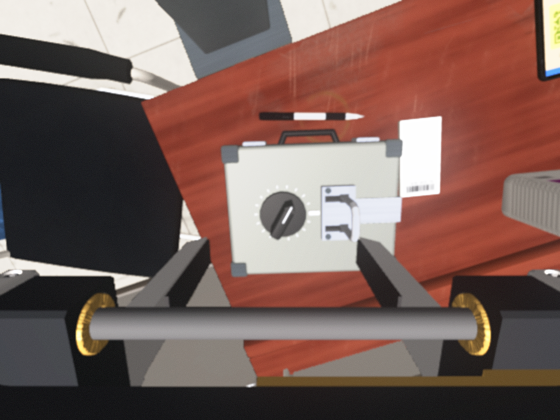

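Clear view: dial (283,214) with bar running from (274,234) to (294,205), index tick at (314,213), lock (340,213). Get the fine geometry from depth.

```bash
cat > geo.py <<'E'
from h import *
np.set_printoptions(precision=4,suppress=True)
o=get_obs();c=shot('wrist');K=c['K']
v,u=np.mgrid[0:420,0:560].astype(float)
d=np.stack([(u+.5-K[0,2])/K[0,0],(v+.5-K[1,2])/K[1,1]]);s=d.copy()
for _ in range(20): s=d/(1+c['k1']*(s**2).sum(0))
Z=c['range_z'];P=np.stack([s[0]*Z,-s[1]*Z,-Z],-1)@c['T'][:3,:3].T+c['T'][:3,3]
P[Z==0]=-9
def pca(m,n):
    q=P[m][:,:2].astype(np.float32)
    r=cv2.minAreaRect(q);C=np.cov(q.T);w,V=np.linalg.eigh(C);a=V[:,1]
    print(n,len(q),'mean',q.mean(0),'rect',r,'axis deg',np.degrees(np.arctan2(a[1],a[0]))%180,'z',np.median(P[m][:,2]))
near=lambda x,y,r:np.hypot(P[...,0]-x,P[...,1]-y)<r
pca(near(.548,.01,.04)&(P[...,2]>.12)&(P[...,2]<.132),'bar top')
pca(near(.548,.01,.04)&(P[...,2]>.1)&(P[...,2]<.132),'bar')
pca(near(.572,.085,.05)&(P[...,2]>.138)&(P[...,2]<.155),'shackle')
m=near(.56,.045,.2)&(abs(P[...,2]-.08)<.006);pca(m,'lid')
cv2.imwrite('pics/crop%d.png'%int(o['time_s']*100),cv2.resize(c['image'][170:270,210:400,::-1],None,fx=4,fy=4,interpolation=cv2.INTER_CUBIC))
E
python3 geo.py; ls pics
```

```text
bar top 407 mean [0.5487 0.0072] rect ((0.5488748550415039, 0.007629998028278351), (0.014106854796409607, 0.04595354199409485), 43.02021026611328) axis deg 132.86702154776202 z 0.12689082952660197
bar 488 mean [0.5473 0.0077] rect ((0.5487223267555237, 0.007900316268205643), (0.014137852936983109, 0.046539440751075745), 42.4364128112793) axis deg 132.89524005665038 z 0.1266760539147654
shackle 290 mean [0.5713 0.0864] rect ((0.5729976296424866, 0.08649183809757233), (0.009030122309923172, 0.0442638099193573), 72.23613739013672) axis deg 161.44395435831424 z 0.14679857391852932
lid 17140 mean [0.5482 0.0447] rect ((0.5607359409332275, 0.046215616166591644), (0.2348031997680664, 0.18264682590961456), 72.51493072509766) axis deg 85.09187599508311 z 0.08022104581386746
crop261.png
scene0.png
top0.png
w1.png
w2.png
```

Emit:
{"name": "jog_arm", "arguments": {
  "rows": [
    [[0,0,0],7,0.05],
    [[0,0,0],7,0.05],
    [[0,0,0],7,0.05],
    [[0,0,0],7,0.05],
    [[-0.009,0.004,0.03],0,0.05],
    [[-0.009,0.004,0.03],0,0.05],
    [[-0.0087,0.0041,0.03],0,0.05],
    [[0,0,0.03],0,0.05],
    [[0,0,0],0,0.05],
    [[0,0,0],0,0.05]
  ]
}}

```text
time_s: 3.5
ee_pos: [0.5475, 0.0121, 0.1716]
eef_rot: [-3.14, -0.001, 2.316]
force: [0.3, 0.1, 1.2]
grip_width: 0.0499
grip_force: 0.0
```

```bash
cat > off.py <<'E'
from h import *
import sys
x,y,z,yaw=map(float,sys.argv[1:]);o=get_obs();T=pose(o)
print('tool shift',np.round(T[:3,:3].T@(np.array([x,y,z])-T[:3,3]),4),'turn',round((np.degrees(o['eef_rot'][2])-yaw+180)%360-180,2),o['ee_pos'],np.degrees(o['eef_rot']),o['qpos'][5],o['moment'])
E
python3 off.py .5488 .0078 .097 132.6
```

```text
tool shift [-0.0041 -0.0018  0.0746] turn 0.11 [0.5474632  0.012066   0.17158706] [-1.79935861e+02 -6.94262089e-02  1.32713368e+02] -0.7903880718938718 [-0.01516048  0.02068927 -0.03516996]
```

Emit:
{"name": "jog_arm", "arguments": {
  "rows": [
    [[-0.004,-0.002,0.02],0,0.05],
    [[0,0,0.025],0,0.05],
    [[0,0,0.02],0,0.05],
    [[0,0,0.009],0,0.05],
    [[0,0,0],0,0.05]
  ]
}}

```text
time_s: 3.92
ee_pos: [0.5492, 0.0073, 0.0978]
eef_rot: [-3.141, -0.0, 2.316]
force: [-2.0, 0.5, 0.1]
grip_width: 0.0503
grip_force: 0.0
```

Emit:
{"name": "jog_arm", "arguments": {
  "rows": [
    [[0,0,0],0,0.008],
    [[0,0,0],0,0.008],
    [[0,0,0],0,0.008],
    [[0,0,0],0,0.008],
    [[0,0,0],0,0.008],
    [[0,0,0],0,0.008]
  ],
  "squeeze": 25
}}

```text
time_s: 4.42
ee_pos: [0.5496, 0.0071, 0.0979]
eef_rot: [3.14, 0.001, 2.315]
force: [13.5, 13.0, -3.8]
grip_width: 0.0138
grip_force: 25.0
```

```bash
python3 off.py .5488 .0078 .097 72.4
```

```text
tool shift [ 0.0011 -0.0001  0.0009] turn 60.24 [0.54963422 0.00710266 0.09794287] [1.79920821e+02 3.81163134e-02 1.32641140e+02] -0.7984713646006719 [ 2.41157679 -2.43892164 -0.04414042]
```

Emit:
{"name": "jog_arm", "arguments": {
  "rows": [
    [[0,0.001,0],0,0.008],
    [[0,0,0],0,0.008]
  ]
}}

```text
time_s: 4.58
ee_pos: [0.5498, 0.0073, 0.0979]
eef_rot: [-3.141, 0.0, 2.315]
force: [-3.1, -2.5, 6.3]
grip_width: 0.0143
grip_force: 25.0
```

Emit:
{"name": "jog_arm", "arguments": {
  "rows": [
    [[0,0,0],5,0.008],
    [[0,0,0],5,0.008],
    [[0,0,0],5,0.008],
    [[0,0,0],5,0.008],
    [[0,0,0],5,0.008],
    [[0,0,0],5,0.008],
    [[0,0,0],0,0.008]
  ]
}}

```text
time_s: 5.17
ee_pos: [0.5494, 0.0065, 0.0978]
eef_rot: [-3.14, 0.002, 1.787]
force: [-6.2, -7.8, 5.4]
grip_width: 0.0154
grip_force: 27.8
```

```bash
python3 off.py .5488 .0078 .097 72.4
```

```text
tool shift [ 0.0014 -0.0003  0.0008] turn 29.97 [0.5494315  0.00650969 0.09779109] [-1.79902300e+02  1.01504521e-01  1.02371119e+02] -0.26854600605771417 [-1.55845962  1.25417802  0.68563648]
```

Emit:
{"name": "jog_arm", "arguments": {
  "rows": [
    [[0,0,0],5,0.008],
    [[0,0,0],5,0.008],
    [[0,0,0],5,0.008],
    [[0,0,0],5,0.008],
    [[0,0,0],5,0.008],
    [[0,0,0],5,0.008],
    [[0,0,0],0,0.008],
    [[0,0,0],0,0.008]
  ]
}}

```text
time_s: 5.83
ee_pos: [0.5493, 0.0066, 0.0978]
eef_rot: [-3.141, 0.002, 1.269]
force: [-6.2, -8.3, 7.8]
grip_width: 0.0262
grip_force: 33.9
```

```bash
python3 off.py .5488 .0078 .097 72.4; python3 geo.py
```

```text
tool shift [ 0.001  -0.0009  0.0008] turn 0.28 [0.54931339 0.00655268 0.09779898] [-1.79946611e+02  1.40238978e-01  7.26842022e+01] 0.24963551046754845 [-1.36718795  1.44384893  1.03211458]
bar top 2354 mean [0.5493 0.0097] rect ((0.5479046702384949, 0.01000279188156128), (0.034011855721473694, 0.04523969441652298), 46.49988555908203) axis deg 123.57007724623058 z 0.12677160929974718
bar 3310 mean [0.5505 0.0109] rect ((0.5479322075843811, 0.010031819343566895), (0.03409188985824585, 0.04523969441652298), 46.49988555908203) axis deg 131.52863119682954 z 0.1261431586867391
shackle 2191 mean [0.5729 0.0863] rect ((0.5728811621665955, 0.08664697408676147), (0.009211043827235699, 0.04484159126877785), 72.26715850830078) axis deg 162.5557090004534 z 0.14715883645034622
lid 61597 mean [0.5705 0.0784] rect ((0.5625298023223877, 0.051841720938682556), (0.2002723217010498, 0.18194031715393066), 72.69711303710938) axis deg 165.42219243108892 z 0.08010832076222626
```

```bash
python3 - <<'E'
from h import *
save(shot('wrist'),'w3.png')
E
```

```text
(no output)
```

View pics/w3.png

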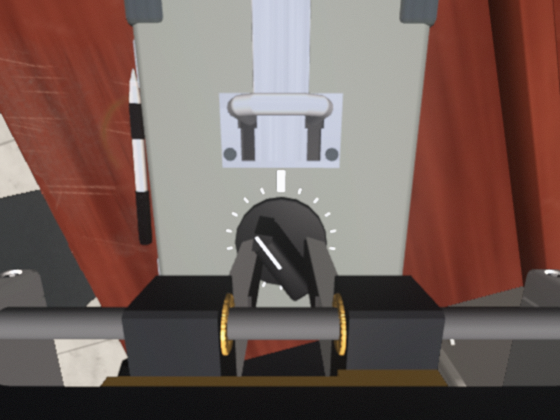

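Nose line from (280,268) to (258,238): the dial lags, about 35° short of the index at (281,180), and the fingers were wedged open. See whether it follows with time and a stronger grip.

Emit:
{"name": "jog_arm", "arguments": {
  "rows": [
    [[0,0,0],0,0.008],
    [[0,0,0],0,0.008],
    [[0,0,0],0,0.008],
    [[0,0,0],0,0.008],
    [[0,0,0],0,0.008],
    [[0,0,0],0,0.008]
  ],
  "squeeze": 45
}}

```text
time_s: 6.43
ee_pos: [0.5493, 0.0066, 0.0978]
eef_rot: [-3.141, 0.003, 1.269]
force: [-6.8, -6.2, 7.6]
grip_width: 0.0256
grip_force: 47.8
```

```bash
python3 off.py .5488 .0078 .097 72.4; python3 - <<'E'
from h import *
c=shot('wrist')
cv2.imwrite('pics/w4.png',cv2.resize(c['image'][150:320,180:380,::-1],None,fx=3,fy=3,interpolation=cv2.INTER_CUBIC))
E
```

```text
tool shift [ 0.001  -0.0009  0.0008] turn 0.33 [0.54933195 0.00655162 0.09780421] [-1.79950261e+02  1.45018860e-01  7.27346352e+01] 0.2488537339445504 [-1.40816887  1.39875573  1.20744441]
```

View pics/w4.png

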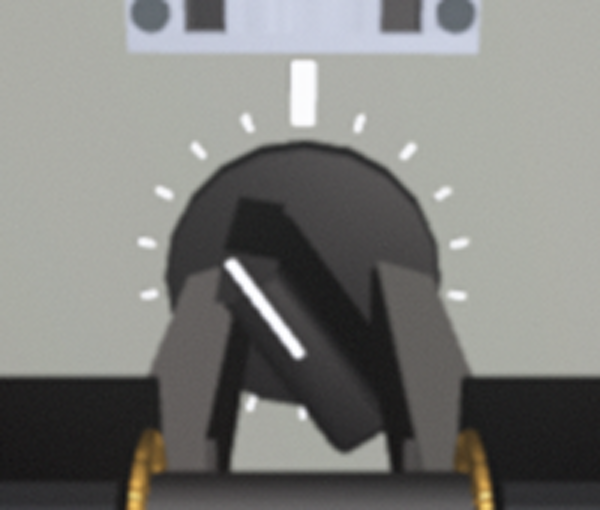

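```bash
python3 - <<'E'
from h import *
c=shot('wrist')
a=atz(c,[257.3/560,237.3/420],.127);b=atz(c,[280/560,268.3/420],.127)
print(a,b,np.degrees(np.arctan2(*(a-b)[1::-1]))-72.4, depth(c,[257.3/560,237.3/420]),depth(c,[280/560,268.3/420]))
E
```

```text
[0.54196018 0.0283687  0.127     ] [0.548111   0.00773071 0.127     ] 34.195850171424354 [0.54205583 0.02852207 0.12749907] [0.54817612 0.00792318 0.12743241]
```

Emit:
{"name": "jog_arm", "arguments": {
  "rows": [
    [[0,0,0],0,0.06],
    [[0,0,0],0,0.06],
    [[0,0,0],0,0.06],
    [[0,0,0],0,0.06],
    [[0,0,-0.03],0,0.06],
    [[0,0,-0.035],0,0.06],
    [[0,0,-0.03],0,0.06],
    [[0.01,0,-0.03],0,0.06],
    [[0,0,0],0,0.06]
  ]
}}

```text
time_s: 7.28
ee_pos: [0.5549, 0.018, 0.2285]
eef_rot: [3.133, -0.003, 1.268]
force: [0.2, 0.7, 1.0]
grip_width: 0.0599
grip_force: 0.0
```

```bash
python3 geo.py; python3 -c "
from h import *
save(shot('wrist'),'w5.png');print(get_obs()['moment'],get_obs()['force'])"
```

```text
bar top 618 mean [0.5486 0.0075] rect ((0.5479320287704468, 0.007551282644271851), (0.014291095547378063, 0.04612681269645691), 21.64391326904297) axis deg 112.38955600490196 z 0.1268959793651469
bar 767 mean [0.5492 0.0087] rect ((0.5478378534317017, 0.007745722308754921), (0.01435440219938755, 0.046562884002923965), 21.86595916748047) axis deg 112.27504080650317 z 0.12656213705883618
shackle 529 mean [0.5728 0.0862] rect ((0.5730197429656982, 0.086236871778965), (0.008444161154329777, 0.0438418909907341), 72.64288330078125) axis deg 162.48551367307903 z 0.14707234046987605
lid 27036 mean [0.5659 0.0643] rect ((0.5603680610656738, 0.047781914472579956), (0.23135237395763397, 0.18391764163970947), 72.33879089355469) axis deg 73.9357251421108 z 0.08024094409655144
[-0.07343304  0.14125195 -0.01871766] [ 0.02813588 -0.52083342 -0.15228593]
```

View pics/w5.png

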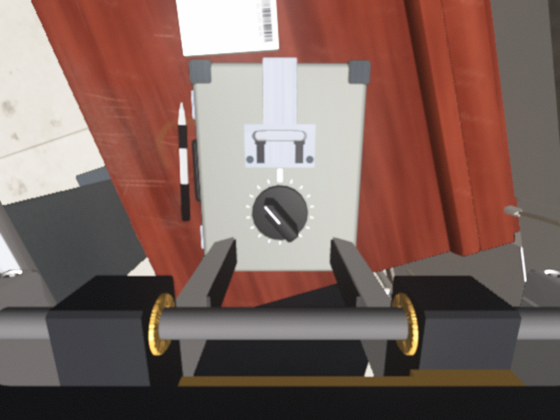

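The dial sits at (280,212), nose up-left at 40°: one click gone, two to go. Regrip aligned and turn more slowly.

Emit:
{"name": "jog_arm", "arguments": {
  "rows": [
    [[0,0,0],-7,0.05],
    [[0,0,0],-7,0.05],
    [[0,0,0],-7,0.05],
    [[0,0,0],-7,0.05],
    [[0,0,0],-7,0.05],
    [[0,0,0.03],-5,0.05],
    [[0,0,0.03],0,0.05],
    [[0,0,0],0,0.05],
    [[0,0,0],0,0.05]
  ],
  "squeeze": 40
}}

```text
time_s: 8.13
ee_pos: [0.552, 0.017, 0.1609]
eef_rot: [-3.138, -0.002, 1.965]
force: [0.5, -0.2, -0.0]
grip_width: 0.05
grip_force: 0.0
```

```bash
python3 off.py .549 .0077 .100 112.4
```

```text
tool shift [-0.0076 -0.0061  0.0609] turn 0.2 [0.55196728 0.01703592 0.1609369 ] [-1.79780128e+02 -1.01766487e-01  1.12599019e+02] -0.42991458738664523 [-0.06785774  0.04676847 -0.01666407]
```

Emit:
{"name": "jog_arm", "arguments": {
  "rows": [
    [[-0.0076,-0.006,0.02],0,0.05],
    [[0,0,0.022],0,0.05],
    [[0,0,0.019],0,0.05],
    [[0,0,0],0,0.05],
    [[0,0,0],0,0.008],
    [[0,0,0],0,0.008],
    [[0,0,0],0,0.008],
    [[0,0,0],0,0.008],
    [[0,0,0],0,0.008],
    [[0,0,0],0,0.008]
  ]
}}

```text
time_s: 8.97
ee_pos: [0.5494, 0.0073, 0.102]
eef_rot: [-3.139, 0.0, 1.966]
force: [-25.7, -10.3, 25.3]
grip_width: 0.0135
grip_force: 31.5
```

```bash
python3 off.py .549 .0077 .100 112.4
```

```text
tool shift [ 0.0005 -0.0002  0.002 ] turn 0.26 [0.54937073 0.0073417  0.1019853 ] [-1.79850225e+02  2.13547620e-05  1.12655570e+02] -0.4475870435808871 [-2.08643028  4.86136978 -0.05445786]
```

Emit:
{"name": "jog_arm", "arguments": {
  "rows": [
    [[0,-0.001,-0.001],0,0.008],
    [[0,-0.0005,-0.001],0,0.008],
    [[0,0,0],0,0.008]
  ]
}}

```text
time_s: 9.22
ee_pos: [0.5489, 0.0072, 0.1023]
eef_rot: [3.142, -0.0, 1.966]
force: [9.5, -0.9, -16.2]
grip_width: 0.0137
grip_force: 40.0
```

Emit:
{"name": "jog_arm", "arguments": {
  "rows": [
    [[0,0.0004,0.0008],0,0.008],
    [[0,0,0],3,0.008],
    [[0,0,0],3,0.008],
    [[0,0,0],2,0.008],
    [[0,0,0],0,0.008]
  ]
}}

```text
time_s: 9.63
ee_pos: [0.549, 0.0072, 0.1023]
eef_rot: [-3.141, 0.0, 1.826]
force: [1.2, -1.8, -7.3]
grip_width: 0.0143
grip_force: 42.5
```

```bash
python3 off.py .549 .0077 .100 112.4
```

```text
tool shift [0.0005 0.0001 0.0023] turn -7.78 [0.54903773 0.00720388 0.10227227] [-1.79950815e+02  2.36633531e-02  1.04621671e+02] -0.30812867641366365 [-0.61163432 -0.21178398  1.02280417]
```

Emit:
{"name": "jog_arm", "arguments": {
  "rows": [
    [[0,0,0],0,0.008],
    [[0,0,0],3,0.008],
    [[0,0,0],3,0.008],
    [[0,0,0],3,0.008],
    [[0,0,0],0,0.008]
  ],
  "squeeze": 60
}}

```text
time_s: 10.05
ee_pos: [0.5487, 0.008, 0.1024]
eef_rot: [-3.14, -0.001, 1.669]
force: [-3.3, 3.6, -5.2]
grip_width: 0.0154
grip_force: 64.6
```

```bash
python3 off.py .549 .0077 .100 112.4
```

```text
tool shift [-0.0003  0.0003  0.0024] turn -16.77 [0.54868428 0.00798049 0.10238673] [-1.79911386e+02 -5.32726695e-02  9.56297756e+01] -0.1511479900266593 [0.72099461 0.62480688 1.29000605]
```

Emit:
{"name": "jog_arm", "arguments": {
  "rows": [
    [[0,0,0],3,0.008],
    [[0,0,0],3,0.008],
    [[0,0,0],0,0.008],
    [[0,0,0],0,0.008]
  ]
}}

```text
time_s: 10.38
ee_pos: [0.5485, 0.0074, 0.1025]
eef_rot: [-3.14, -0.0, 1.567]
force: [-6.8, 0.2, -2.2]
grip_width: 0.0137
grip_force: 60.2
```

```bash
python3 off.py .549 .0077 .100 112.4; python3 - <<'E'
from h import *
c=shot('wrist')
cv2.imwrite('pics/w6.png',cv2.resize(c['image'][150:320,180:380,::-1],None,fx=3,fy=3,interpolation=cv2.INTER_CUBIC))
E
```

```text
tool shift [0.0003 0.0005 0.0025] turn -22.62 [0.54849745 0.00743259 0.10252445] [-1.79881461e+02 -8.27018589e-03  8.97783745e+01] -0.049395245845334744 [-0.07890002  1.20743453  0.51585557]
```

View pics/w6.png

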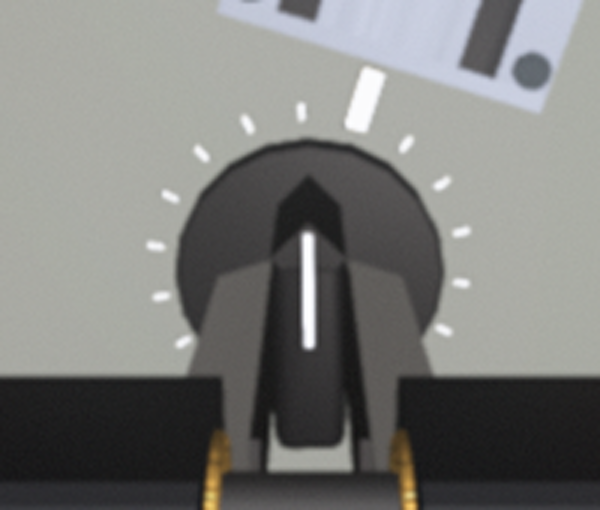

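Nose now at (307,180), one tick left of the index (368,95): notch 1. One more click.

Emit:
{"name": "jog_arm", "arguments": {
  "rows": [
    [[0,0,0],3,0.008],
    [[0,0,0],3,0.008],
    [[0,0,0],3,0.008],
    [[0,0,0],3,0.008],
    [[0,0,0],3,0.008],
    [[0,0,0],2.4,0.008],
    [[0,0,0],0,0.008],
    [[0,0,0],0,0.008]
  ]
}}

```text
time_s: 11.1
ee_pos: [0.5485, 0.0069, 0.1026]
eef_rot: [-3.14, 0.002, 1.265]
force: [-7.7, -4.2, -1.7]
grip_width: 0.0152
grip_force: 74.3
```

```bash
python3 off.py .549 .0077 .100 72.4
```

```text
tool shift [0.0009 0.0003 0.0026] turn 0.1 [0.54845813 0.00688421 0.10256377] [-1.79906584e+02  1.08501536e-01  7.24983872e+01] 0.25266044810711036 [-0.82678935  1.31178636  1.85527568]
```

Emit:
{"name": "jog_arm", "arguments": {
  "rows": [
    [[0,0,0],2,0.008],
    [[0,0,0],0,0.008],
    [[0,0,0],0,0.008]
  ]
}}

```text
time_s: 11.35
ee_pos: [0.5481, 0.0074, 0.1023]
eef_rot: [-3.139, 0.001, 1.23]
force: [-5.5, 3.6, -8.2]
grip_width: 0.0136
grip_force: 60.2
```

```bash
python3 off.py .549 .0077 .100 72.4; python3 - <<'E'
from h import *
c=shot('wrist')
cv2.imwrite('pics/w7.png',cv2.resize(c['image'][150:320,180:380,::-1],None,fx=3,fy=3,interpolation=cv2.INTER_CUBIC))
E
```

```text
tool shift [0.0006 0.0008 0.0023] turn -1.95 [0.54806152 0.00738768 0.10234102] [-1.79827612e+02  6.84160352e-02  7.04501599e+01] 0.28815481771400864 [-0.16703422  1.05313956  0.3569243 ]
```

View pics/w7.png

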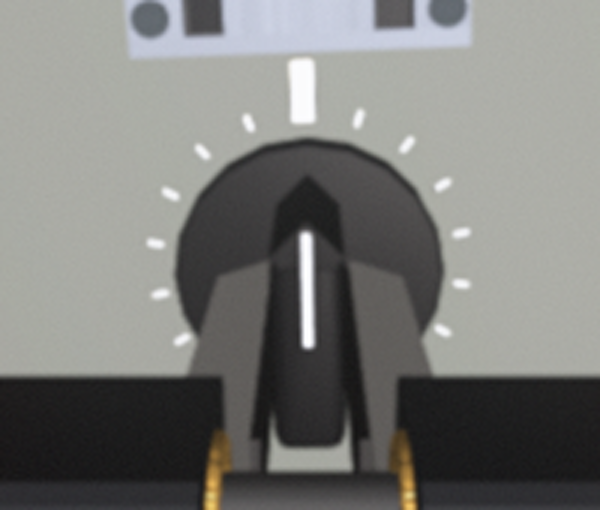

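Nose at (307,180) points at the index bar (302,90): dial clicked home. Release, rise, turn for the shackle.

Emit:
{"name": "jog_arm", "arguments": {
  "rows": [
    [[0,0,0],0,0.05],
    [[0,0,0],0,0.05],
    [[0,0,0],0,0.05],
    [[0,0,-0.02],0,0.05],
    [[0,0,-0.04],0,0.05],
    [[0,0,-0.04],0,0.05],
    [[0.035,0,-0.02],0,0.05],
    [[0.035,0,0],0,0.04],
    [[0,0,0],-7,0.04],
    [[0,0,0],-7,0.04],
    [[0,0,0],-7,0.04],
    [[0,0,0],-7,0.04]
  ],
  "squeeze": 35
}}

```text
time_s: 12.4
ee_pos: [0.5732, 0.0735, 0.223]
eef_rot: [3.141, -0.0, 1.722]
force: [-0.0, -0.1, -0.6]
grip_width: 0.04
grip_force: 0.0
```

Emit:
{"name": "jog_arm", "arguments": {
  "rows": [
    [[0,0,0],-7,0.04],
    [[0,0,0],-7,0.04],
    [[0,0,0],-7,0.04],
    [[0,0,0],-7,0.04],
    [[0,0,0],-7,0.04],
    [[0,0,0],-7,0.04],
    [[0,0,0],-7,0.04],
    [[0,0,0],-7,0.04],
    [[0,0,0],-7,0.04],
    [[0,0,0],0,0.04],
    [[0,0,0],0,0.04]
  ]
}}

```text
time_s: 13.32
ee_pos: [0.5731, 0.0732, 0.223]
eef_rot: [3.141, 0.001, 2.811]
force: [-0.9, 0.8, 0.1]
grip_width: 0.04
grip_force: 0.0
```

```bash
python3 geo.py; python3 off.py .5726 .086 .1255 162.4
python3 - <<'E'
from h import *
c=shot('wrist')
for q in spot_point('shackle_top',c)[:2]: print(q['p'],atz(c,q['at'],.1445),depth(c,q['at']))
E
```

```text
bar top 677 mean [0.5479 0.008 ] rect ((0.5487433075904846, 0.008237045258283615), (0.04624154418706894, 0.014348103664815426), 73.12770080566406) axis deg 71.83301103335604 z 0.1267716069411015
bar 881 mean [0.5471 0.0092] rect ((0.5487425923347473, 0.00830756314098835), (0.04637610912322998, 0.014390355907380581), 73.12770080566406) axis deg 71.8858771076568 z 0.1264100798371287
shackle 451 mean [0.5712 0.087 ] rect ((0.5731351375579834, 0.08658114820718765), (0.008333159610629082, 0.043653424829244614), 71.7046127319336) axis deg 161.7800563757399 z 0.1470546761438688
lid 25934 mean [0.5477 0.0508] rect ((0.5606757998466492, 0.04696810245513916), (0.23419755697250366, 0.18300572037696838), 72.4375) axis deg 75.49842298619518 z 0.08023511434201108
tool shift [0.0046 0.0119 0.0974] turn -1.4 [0.57306884 0.07326229 0.22289928] [1.79981704e+02 3.14178955e-02 1.61004943e+02] -1.1755669780907312 [-0.00326226  0.0212351   0.01592666]
0.9 [0.57307876 0.08831558 0.1445    ] [0.57195006 0.08844209 0.14880326]
```

Emit:
{"name": "jog_arm", "arguments": {
  "rows": [
    [[0.0043,0.0126,0],-1.4,0.04],
    [[0,0,0.025],0,0.04],
    [[0,0,0.03],0,0.04],
    [[0,0,0.025],0,0.04],
    [[0,0,0.017],0,0.04],
    [[0,0,0],0,0.04],
    [[0,0,0],0,0.004],
    [[0,0,0],0,0.004],
    [[0,0,0],0,0.004],
    [[0,0,0],0,0.004],
    [[0,0,0],0,0.004],
    [[0,0,0],0,0.004]
  ],
  "squeeze": 30
}}

```text
time_s: 14.47
ee_pos: [0.5732, 0.0866, 0.1264]
eef_rot: [3.141, 0.001, 2.839]
force: [-1.0, 0.1, 2.9]
grip_width: 0.0081
grip_force: 30.0
```

```bash
python3 off.py .573 .0865 .1255 162.4
```

```text
tool shift [ 0.0002 -0.0001  0.0009] turn 0.24 [0.57319616 0.08659463 0.12637032] [1.79973590e+02 6.22907223e-02 1.62641126e+02] -1.1810774454503445 [ 0.01109232  0.0341522  -0.01671671]
```

Emit:
{"name": "jog_arm", "arguments": {
  "rows": [
    [[0,0,-0.003],0,0.004],
    [[0,0,-0.003],0,0.004],
    [[0,0,-0.003],0,0.004],
    [[0,0,-0.003],0,0.004],
    [[0,0,0],0,0.004]
  ]
}}

```text
time_s: 14.88
ee_pos: [0.5731, 0.0866, 0.1384]
eef_rot: [3.141, 0.001, 2.839]
force: [-0.3, 0.0, -0.8]
grip_width: 0.0081
grip_force: 30.0
```

Emit:
{"name": "jog_arm", "arguments": {
  "rows": [
    [[0,0,-0.006],0,0.004],
    [[0,0,-0.009],0,0.004],
    [[0,0,-0.009],0,0.004],
    [[0,0,-0.01],0,0.004]
  ]
}}

```text
time_s: 15.22
ee_pos: [0.5729, 0.0866, 0.1728]
eef_rot: [3.142, 0.0, 2.839]
force: [-0.5, -0.9, -0.4]
grip_width: 0.0077
grip_force: 30.0
```

Emit:
{"name": "jog_arm", "arguments": {
  "rows": [
    [[0,0,-0.012],0,0.004],
    [[0,0,-0.015],0,0.004],
    [[0,0,-0.02],0,0.004],
    [[0,0,-0.02],0,0.004],
    [[0,0,-0.018],0,0.004],
    [[0,0,-0.01],0,0.004],
    [[0,0,-0.005],0,0.004],
    [[0,0,0],0,0.004],
    [[0,0,0],0,0.004],
    [[0,0,0],0,0.004]
  ]
}}

```text
time_s: 16.05
ee_pos: [0.5726, 0.0865, 0.2705]
eef_rot: [-3.141, -0.002, 2.839]
force: [0.2, -0.2, -1.9]
grip_width: 0.0078
grip_force: 30.0
```

```bash
python3 - <<'E'
from h import *
c=shot('scene');print(get_obs()['grip_force'],get_obs()['ee_pos'])
cv2.imwrite('pics/s8.png',cv2.resize(c['image'][120:340,250:480,::-1],None,fx=2.7,fy=2.7))
E
```

```text
30.008011629106477 [0.57261562 0.08652203 0.27053294]
```

View pics/s8.png

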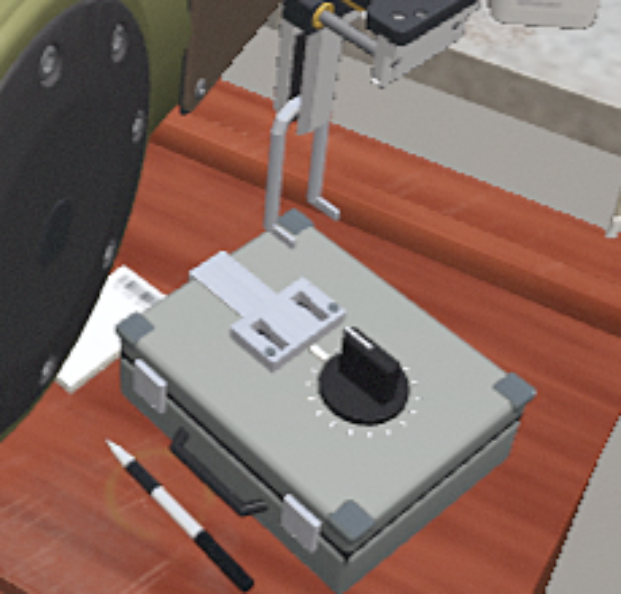

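The picture shows the shackle held upright above the lock, feet at (285,235) and (325,210), and the dial's nose on the index bar at (320,352).

```bash
python3 -c "
from station import *
print(hand_in())"
```

```text
the job is handed in; nothing more can be done
None
```

The job is done and handed in: the dial is clicked onto the index mark, and the shackle came out of the lock without resistance and is held legs down, feet about 10 cm above the lock block.

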